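# Park the flux bottle in its anti-tip holder

### The job

Three black bottles stand loose on the soldering bench. Take the tall slim one with the needle tip (flux) and stand it in the empty weighted holder, keeping it upright so that it does not drip: set it down on the holder's floor before letting go, and leave it standing upright there.

Things in the scene. Friction and masses are not known exactly. Their poses are not given: they have to be found in the camera images.
- flux_center (a point): centre of the flux bottle, on its axis, 42 mm above its flat base; z up. Black plastic, 84 mm tall, 50 g: straight round barrel 30 mm in diameter from the base to 62 mm up (grip it at half height or a little higher), then a shoulder, an 18 mm collar and a thin steel needle. The other black bottles are stout: 52 mm tall, 42 mm in diameter, flat caps
- holder_floor (a point): empty bottle holder, fixed: centre of the floor of its bore, 4 mm above the bench, z up. A flat steel disc 96 mm in diameter, 4 mm thick, with a round aluminium collar 66 mm in outer and 54 mm in inner diameter; rim 22 mm above the bench, bore 18 mm deep. A like holder elsewhere has a stout bottle in it
Not all that is in view belongs to the job. What is shaped like the part that bears holder_floor but blue or pink is not meant. What is shaped like the part that bears flux_center but orange or turquoise is not meant.

How it is judged (in metres and radians):
On the way:
1. the flux bottle is in the bore of the empty holder, its base less than 15 mm above the holder's floor, while still held by the fingers (horizontal distance between flux_center and holder_floor below 0.015 m and z of flux_center in the frame of holder_floor below 0.057 m and contact force between the fingers and flux above 0.3 N), for 0.1 s.
At the end, for the whole second after the job is handed in: the flux bottle stands on the floor of the empty holder's bore (its centre 36 to 48 mm above the floor and within 15 mm of the bore's axis), upright within 10 degrees, let go and at rest (horizontal distance between flux_center and holder_floor below 0.015 m and z of flux_center in the frame of holder_floor between 0.036 and 0.048 m and angle between flux_center's own z axis and vertical below 0.175 rad); the robot touches nothing.
It fails at once if the flux bottle is tipped by more than 35 degrees (angle between flux_center's own z axis and vertical above 0.61 rad).
It also fails if it takes over 40 s, if anything falls off the work surface, if the arm or the gripper's body presses on something with over 40 N, if the wrist force passes 120 N, or if a joint passes its speed limit or range.

### The arm

A 6-joint arm with a two-finger parallel gripper is mounted at the origin on the work surface. World frame = base frame: x ahead of the robot, y to its left, z up, the work surface at z = 0. Lengths are in mm, angles in degrees, forces in N, time in s.
With the tool pointing down it reaches from about 400 to 825 mm from the base axis. Payload 7 kg.
Tool frame: the origin (TCP) lies at the very end of the fingers, on their centre line; the grasp point (between the pads) lies 19 mm behind it; z points along the fingers, y is the line along which they close (so a half turn about z gives the same grasp; the last joint's range is limited). The gripper opens to 88 mm and grips with 3 to 60 N. Pads are 19 mm wide; open, the fingers measure 130 mm over their backs; the gripper's body (78 mm by 193 mm) begins 47 mm behind the grasp point.
Start: joints at [-47.894, 20.546, 0.682, 0, -70.136, -16.507], TCP at [291.627, -608.727, 226.561] pointing down, gripper open.
Joint ranges: [-176.03, 176.03], [-82.01, 121.73], [-58.28, 71.71], [-173.87, 95.51], [-174.79, -0.11], [-173.66, 173.66]. Speed limits (degrees/s): [136.94, 136.94, 172.46, 180, 180, 180].

### API

Orientations are given as [roll, pitch, yaw] about the fixed x, y, z axes, in that order (R = Rz(yaw) Ry(pitch) Rx(roll)).
In Python, from bench import state, get_image, camera_model, job_done gives the robot as it stands.
- The arm moves only by the tool move_arm, never from a script. Its argument "targets" is a list of rows, each an object of numbers: "dx", "dy", "dz": the shift along the tool's x, y, z in units of 300 mm (1.0 is 300 mm); "wx", "wy", "wz": the turn, a rotation vector about the tool's x, y, z in units of 45 degrees (1.0 is 45 degrees). In form: [{"dx": .., "dy": .., "dz": .., "wx": .., "wy": .., "wz": ..}, ...]. A call has 1 to 20 rows; each row is the pose to reach, as a shift and turn from the pose commanded when the call began, along the tool's axes at that moment; what a row does not reach only later rows make up. A row lasts 1/10 s, in which the tool goes at most 50 mm and 8.59 degrees, less where a joint would pass 70% of its speed; a pose out of reach is approached as far as the arm can. A call with a number of a shift or a turn outside -1 to 1 is refused whole. A call with a gripper value outside its range is refused whole. "grip" is the closure, from 0 (fully open) to 1 (shut), set as the call begins (left out, the last holds). The fingers move at their own pace and stop on an object; "grip_force" is the grip in N (left out, the last holds). Time passes only in rows, so rows that repeat a pose let the fingers close. It gives the time, the measured TCP pose, the force, the opening and the grip force at its end, in the units of the state.
- state(): the state, without advancing time (a new reading comes with each control period).
- get_image(name): name is "side" or "top"; returns the picture (480x640x3 uint8, red, green, blue); there is no depth.
- camera_model(name): a dict with "fx", "fy", "cx", "cy" (pixels), "k1" (the pictures are not rectified: a ray, as slopes to the right and down, at radius r is drawn at 1 + k1 r^2 times it, then the intrinsics apply), "R" (3x3) and "t" (3): a world point X has camera coordinates R X + t. Camera axes: x right, y down, z forward; pixel columns grow to the right and rows downward; lengths in mm; the calibration is good to about 2 mm. A picture is of the moment at which its call begins. camera_model takes no time and is no camera call.
- job_done(): hands the job in; it is judged then, once.
The state is a dict: "clock": time; "joint_pos": joint angles; "joint_velocities": joint speeds; "effort": joint torques, N m; "ee_pos": TCP position; "orientation": TCP orientation; "ft_force": force on the tool from outside, world axes, zero at the start; "moment": the same for the moment, N m; "finger_gap": opening from 0.0 (shut) to 1.0 (fully open); "grasp_force": force on a finger pad.
Only numpy, scipy, OpenCV 4.12 (cv2) and the standard library are available. Lean on these libraries where they do the work, as an engineer would, in place of code of your own. Each camera call takes 0.05 s, during which the arm holds its last target. There are 200 camera calls.

## Working session

There is one attempt and no reset: what is moved stays moved. The work goes in short steps, Python scripts to look and compute and a tool call to move; the robot and the scene stay as the last step left them, time stands still between calls to the robot, and variables do not carry over. Pictures are saved under pics/ and viewed, at most 10 in all, crops included, and the job is handed in when it is done.

Besides the shell and the picture viewer there is one more tool, called as name(argument=value, ...), one argument or row to a line, values as JSON. move_arm: Moves the arm, as the interface text tells. Its arguments: {"type":"object","properties":{"targets":{"type":"array","items":{"type":"object","properties":{"dx":{"type":"number"},"dy":{"type":"number"},"dz":{"type":"number"},"wx":{"type":"number"},"wy":{"type":"number"},"wz":{"type":"number"}}}},"grip":{"type":"number"},"grip_force":{"type":"number"}},"required":["targets"]}

```bash
mkdir -p pics; cat > h.py <<'E'
import numpy as np, cv2
from bench import state,get_image,camera_model
def ray(n,u,v):
    c=camera_model(n);x=(u-c['cx'])/c['fx'];y=(v-c['cy'])/c['fy']
    a,b=x,y
    for _ in range(20):
        s=1+c['k1']*(a*a+b*b);a,b=x/s,y/s
    R=np.array(c['R']);t=np.array(c['t'])
    return -R.T@t,R.T@np.array([a,b,1])
def at(n,u,v,z):
    o,d=ray(n,u,v);return o+d*(z-o[2])/d[2]
def proj(n,X):
    c=camera_model(n);p=np.array(c['R'])@np.array(X,float)+np.array(c['t']);a,b=p[:2]/p[2]
    s=1+c['k1']*(a*a+b*b);return c['fx']*a*s+c['cx'],c['fy']*b*s+c['cy']
def save(n,f,crop=None,k=1):
    im=get_image(n)
    if crop: x,y,w,h=crop;im=im[y:y+h,x:x+w]
    cv2.imwrite('pics/'+f,cv2.resize(im[:,:,::-1],None,fx=k,fy=k,interpolation=cv2.INTER_CUBIC))
E
python3 - <<'E'
from h import *
save('top','t0.png');save('side','s0.png')
s=state();print(s)
for n in('top','side'):print(n,ray(n,320,240),camera_model(n)['fx'])
E
```

```text
{'clock': 0.1, 'joint_pos': array([-4.78952989e+01,  2.05867044e+01,  6.39379672e-01, -1.65679938e-02,
       -7.01365613e+01, -1.65086468e+01]), 'joint_velocities': array([ 0.02924439, -0.18044704,  0.00513569,  0.09236312,  0.04488703,
        0.03791088]), 'effort': array([-1.03068956e-03, -5.84162271e+01,  2.93751866e+01,  7.01559573e+00,
        1.01776875e-02, -6.05067135e-05]), 'ee_pos': array([ 291.41495894, -608.36929913,  225.72984201]), 'orientation': array([ 1.79915146e+02, -8.90525498e-03, -1.54409580e+02]), 'ft_force': array([ 0.38750163, -0.27176748,  0.68591231]), 'moment': array([0.01784929, 0.03794833, 0.03619233]), 'grasp_force': 0.0, 'finger_gap': 0.9939532250994217}
top (array([388.31779313,  25.41444525, 789.49464647]), array([ 0.21025369, -0.0134459 , -0.9776558 ])) 471.8252290400949
side (array([ 171.95215003, -334.80098264,  557.65962386]), array([ 0.54365533,  0.49957374, -0.67477435])) 461.8502259316974
```

View pics/t0.png

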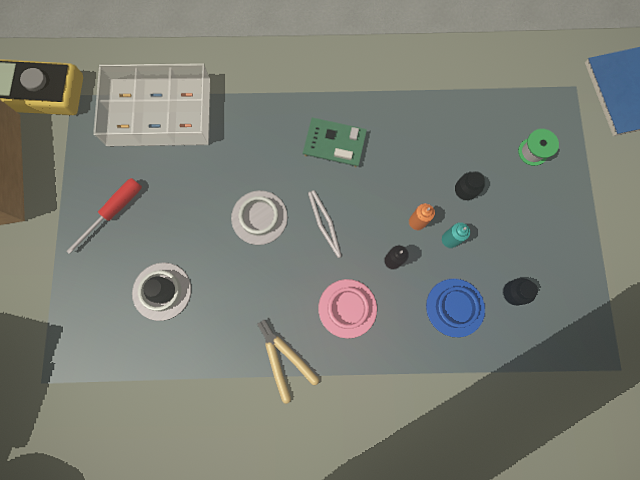

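View pics/s0.png

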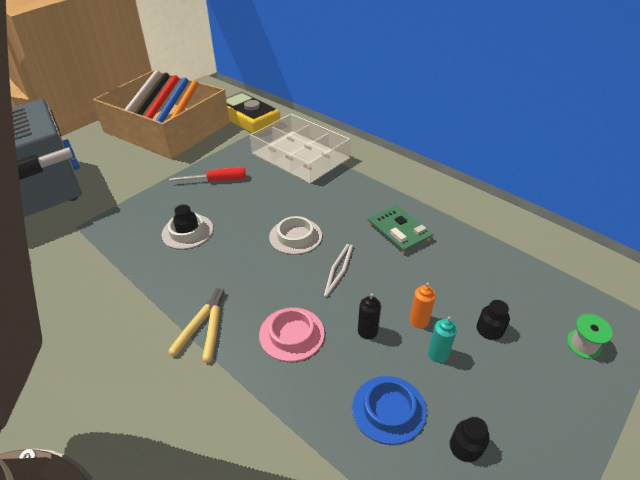

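The top view shows the flux bottle, black and slim, near (397,257) and the empty white holder near (260,217). In the side view they are near (370,317) and (296,234). I'll enlarge crops of both.

```bash
python3 - <<'E'
from h import *
im=get_image('top');sd=get_image('side')
f=lambda i,x,y,w,h,k:cv2.resize(i[y:y+h,x:x+w,::-1],(w*k,h*k),interpolation=cv2.INTER_CUBIC)
a=f(im,370,225,80,60,5);b=f(im,220,185,80,60,5);c=f(sd,330,285,80,60,5);d=f(sd,256,205,80,60,5)
cv2.imwrite('pics/c0.png',np.vstack([np.hstack([a,b]),np.hstack([c,d])]))
E
```

```text
(no output)
```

View pics/c0.png

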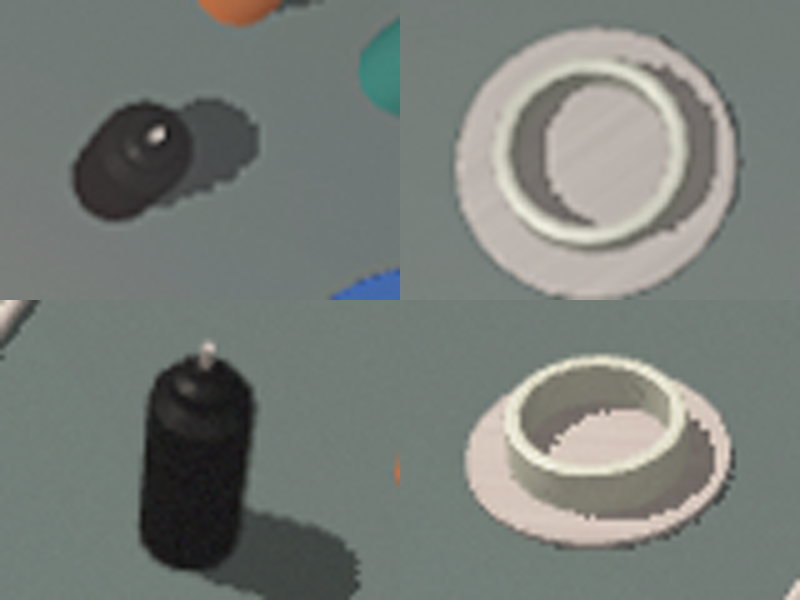

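```bash
python3 - <<'E'
from h import *
for l,n,u,v,z in [('base','top',393,260,0),('barreltop','top',398.5,254.5,62),('tip','top',401.2,251.2,84),('tip','side',371.4,293.2,84),
 ('rim','top',258,215.2,22),('disc','top',259.2,217.2,4),('rim','side',294.9,227.7,22)]:
    print(l,n,at(n,u,v,z).round(1))
s=state();print(s['clock'],s['ee_pos'],s['orientation'])
p=at('side',366.5,333,0);print('sidebase',p)
for l,n,u,v in [('orange',"side",422,323),('teal','side',440,357),]:print(l,at(n,u,v,0).round())
for u,v in[(339,255),(313,193)]:print('tweezer',at('top',u,v,3).round())
E
```

```text
base top [ 521.1 -108.4    0. ]
barreltop top [ 519.2 -107.    62. ]
tip top [ 520.3 -107.4   84. ]
tip side [ 520.3 -107.6   84. ]
rim top [598.1 118.2  22. ]
disc top [599.4 118.3   4. ]
rim side [598.1 116.8  22. ]
0.2 [ 291.50790626 -608.50169659  226.01565949] [ 1.79944248e+02 -7.43619503e-03 -1.54403852e+02]
sidebase [ 515.74057226 -109.33270436    0.        ]
orange [ 585. -161.    0.]
teal [ 551. -214.    0.]
tweezer [531. -17.   3.]
tweezer [642.  25.   3.]
```

Both cameras agree: the flux bottle is at about (520.3, -107.5) and the holder at about (598.4, 117.8). I'll move halfway first, turning the fingers clear of the orange bottle.

move_arm(
  targets=[
    {"dx": -0.7,"dy": 0.59,"dz": 0.29,"wz": 0.8},
    {"dx": -0.7,"dy": 0.59,"dz": 0.29,"wz": 0.8},
    {"dx": -0.7,"dy": 0.59,"dz": 0.29,"wz": 0.8},
    {"dx": -0.7,"dy": 0.59,"dz": 0.29,"wz": 0.8},
    {"dx": -0.7,"dy": 0.59,"dz": 0.29,"wz": 0.8},
    {"dx": -0.7,"dy": 0.59,"dz": 0.29,"wz": 0.8},
    {"dx": -0.7,"dy": 0.59,"dz": 0.29,"wz": 0.8},
    {"dx": -0.7,"dy": 0.59,"dz": 0.29,"wz": 0.8},
    {"dx": -0.7,"dy": 0.59,"dz": 0.29,"wz": 0.8},
    {"dx": -0.7,"dy": 0.59,"dz": 0.29,"wz": 0.8},
  ],
  grip=0,
)

```text
$.targets[0]: bad value
```

```bash
cat >> h.py <<'E'
from scipy.spatial.transform import Rotation as Ro
def go(X):
    s=state();R=Ro.from_euler('xyz',s['orientation'],degrees=True)
    e=Ro.from_euler('xyz',[180,0,s['orientation'][2]],degrees=True)
    print(s['clock'],s['ee_pos'].round(1),s['orientation'].round(2),'gap',s['finger_gap'],s['grasp_force'],s['ft_force'].round(1),'units',(e.inv().apply(np.array(X)-s['ee_pos'])/300).round(3))
E
python3 -c "
from h import *
go([520.3,-107.5,130])"
```

```text
0.2 [ 291.5 -608.5  226. ] [ 1.7994e+02 -1.0000e-02 -1.5440e+02] gap 0.9998269291990557 0.0 [-1.2  0.8  0.5] units [-1.409  1.177  0.32 ]
```

move_arm(
  targets=[
    {"dx": -0.7,"dy": 0.59,"dz": 0.29,"wx": 0.0,"wy": 0.0,"wz": 0.8},
    {"dx": -0.7,"dy": 0.59,"dz": 0.29,"wx": 0.0,"wy": 0.0,"wz": 0.8},
    {"dx": -0.7,"dy": 0.59,"dz": 0.29,"wx": 0.0,"wy": 0.0,"wz": 0.8},
    {"dx": -0.7,"dy": 0.59,"dz": 0.29,"wx": 0.0,"wy": 0.0,"wz": 0.8},
    {"dx": -0.7,"dy": 0.59,"dz": 0.29,"wx": 0.0,"wy": 0.0,"wz": 0.8},
    {"dx": -0.7,"dy": 0.59,"dz": 0.29,"wx": 0.0,"wy": 0.0,"wz": 0.8},
    {"dx": -0.7,"dy": 0.59,"dz": 0.29,"wx": 0.0,"wy": 0.0,"wz": 0.8},
    {"dx": -0.7,"dy": 0.59,"dz": 0.29,"wx": 0.0,"wy": 0.0,"wz": 0.8},
    {"dx": -0.7,"dy": 0.59,"dz": 0.29,"wx": 0.0,"wy": 0.0,"wz": 0.8},
    {"dx": -0.7,"dy": 0.59,"dz": 0.29,"wx": 0.0,"wy": 0.0,"wz": 0.8},
  ],
  grip=0,
)

```text
clock: 1.2
ee_pos: [404.3, -359.3, 139.8]
orientation: [-180.0, 0.0, 169.5]
ft_force: [0.3, 0.3, -0.2]
finger_gap: 0.998
grasp_force: 0.0
```

```bash
python3 -c "
from h import *
go([520.3,-107.5,130])"
```

```text
1.2 [ 404.3 -359.3  139.8] [-1.7999e+02  3.0000e-02  1.6952e+02] gap 0.997896022420915 0.0 [ 0.3  0.3 -0.2] units [-0.227  0.896  0.033]
```

move_arm(
  targets=[
    {"dx": -0.227,"dy": 0.896,"dz": 0.03,"wx": 0.0,"wy": 0.0,"wz": 0.0},
    {"dx": -0.227,"dy": 0.896,"dz": 0.03,"wx": 0.0,"wy": 0.0,"wz": 0.0},
    {"dx": -0.227,"dy": 0.896,"dz": 0.03,"wx": 0.0,"wy": 0.0,"wz": 0.0},
    {"dx": -0.227,"dy": 0.896,"dz": 0.03,"wx": 0.0,"wy": 0.0,"wz": 0.0},
    {"dx": -0.227,"dy": 0.896,"dz": 0.03,"wx": 0.0,"wy": 0.0,"wz": 0.0},
    {"dx": -0.227,"dy": 0.896,"dz": 0.03,"wx": 0.0,"wy": 0.0,"wz": 0.0},
    {"dx": -0.227,"dy": 0.896,"dz": 0.03,"wx": 0.0,"wy": 0.0,"wz": 0.0},
    {"dx": -0.227,"dy": 0.896,"dz": 0.03,"wx": 0.0,"wy": 0.0,"wz": 0.0},
    {"dx": -0.227,"dy": 0.896,"dz": 0.03,"wx": 0.0,"wy": 0.0,"wz": 0.0},
    {"dx": -0.227,"dy": 0.896,"dz": 0.03,"wx": 0.0,"wy": 0.0,"wz": 0.0},
  ],
)

```text
clock: 2.2
ee_pos: [519.6, -107.5, 130.6]
orientation: [-180.0, -0.0, 169.5]
ft_force: [-0.4, -0.9, 0.3]
finger_gap: 0.996
grasp_force: 0.0
```

```bash
python3 -c "
from h import *
go([520.3,-107.5,28])
save('side','s1.png',(240,160,260,200),3)"
```

```text
2.2 [ 519.6 -107.5  130.6] [-180.     -0.    169.49] gap 0.9959523280136673 0.0 [-0.4 -0.9  0.3] units [-0.002  0.     0.342]
```

View pics/s1.png

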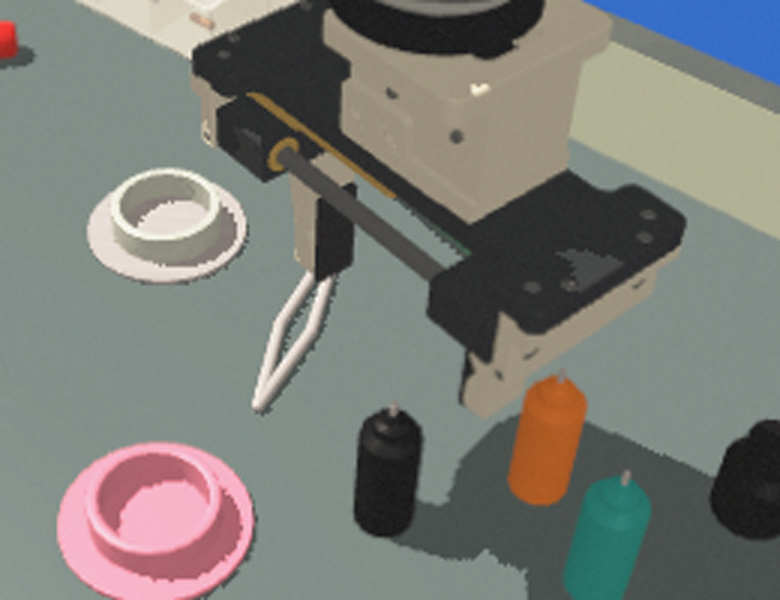

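The side view shows the open fingers straddling the flux bottle (tip at crop (393,405)). The right finger is clear of the orange and teal bottles, so I'll descend.

move_arm(
  targets=[
    {"dx": -0.002,"dy": 0.0,"dz": 0.1,"wx": 0.0,"wy": 0.0,"wz": 0.0},
    {"dx": -0.002,"dy": 0.0,"dz": 0.2,"wx": 0.0,"wy": 0.0,"wz": 0.0},
    {"dx": -0.002,"dy": 0.0,"dz": 0.27,"wx": 0.0,"wy": 0.0,"wz": 0.0},
    {"dx": -0.002,"dy": 0.0,"dz": 0.32,"wx": 0.0,"wy": 0.0,"wz": 0.0},
    {"dx": -0.002,"dy": 0.0,"dz": 0.342,"wx": 0.0,"wy": 0.0,"wz": 0.0},
    {"dx": -0.002,"dy": 0.0,"dz": 0.342,"wx": 0.0,"wy": 0.0,"wz": 0.0},
    {"dx": -0.002,"dy": 0.0,"dz": 0.342,"wx": 0.0,"wy": 0.0,"wz": 0.0},
  ],
)

```text
clock: 2.95
ee_pos: [521.1, -106.7, 28.6]
orientation: [180.0, 0.0, 169.6]
ft_force: [0.5, 0.2, 0.2]
finger_gap: 1.003
grasp_force: 0.0
```

move_arm(
  targets=[
    {"dx": 0.0,"dy": 0.0,"dz": 0.0,"wx": 0.0,"wy": 0.0,"wz": 0.0},
    {"dx": 0.0,"dy": 0.0,"dz": 0.0,"wx": 0.0,"wy": 0.0,"wz": 0.0},
    {"dx": 0.0,"dy": 0.0,"dz": 0.0,"wx": 0.0,"wy": 0.0,"wz": 0.0},
    {"dx": 0.0,"dy": 0.0,"dz": 0.0,"wx": 0.0,"wy": 0.0,"wz": 0.0},
    {"dx": 0.0,"dy": 0.0,"dz": 0.0,"wx": 0.0,"wy": 0.0,"wz": 0.0},
    {"dx": 0.0,"dy": 0.0,"dz": 0.0,"wx": 0.0,"wy": 0.0,"wz": 0.0},
    {"dx": 0.0,"dy": 0.0,"dz": 0.0,"wx": 0.0,"wy": 0.0,"wz": 0.0},
    {"dx": 0.0,"dy": 0.0,"dz": 0.0,"wx": 0.0,"wy": 0.0,"wz": 0.0},
    {"dx": 0.0,"dy": 0.0,"dz": 0.0,"wx": 0.0,"wy": 0.0,"wz": 0.0},
    {"dx": 0.0,"dy": 0.0,"dz": 0.0,"wx": 0.0,"wy": 0.0,"wz": 0.0},
    {"dx": 0.0,"dy": 0.0,"dz": 0.0,"wx": 0.0,"wy": 0.0,"wz": 0.0},
    {"dx": 0.0,"dy": 0.0,"dz": 0.0,"wx": 0.0,"wy": 0.0,"wz": 0.0},
  ],
  grip=1,
  grip_force=12,
)

```text
clock: 4.15
ee_pos: [520.6, -106.4, 27.9]
orientation: [-180.0, -0.0, 169.6]
ft_force: [0.1, 0.2, 0.2]
finger_gap: 0.334
grasp_force: 12.0
```

```bash
python3 -c "
from h import *
go([598.4,117.8,110])"
```

```text
4.15 [ 520.6 -106.4   27.9] [-180.    -0.   169.6] gap 0.3344260211398677 11.994515183614567 [0.1 0.2 0.2] units [-0.12   0.782 -0.274]
```

The opening is 29.4 mm, which matches the 30 mm barrel. Now I'll lift and carry at a moderate pace.

move_arm(
  targets=[
    {"dx": 0.0,"dy": 0.0,"dz": -0.05,"wx": 0.0,"wy": 0.0,"wz": 0.0},
    {"dx": 0.0,"dy": 0.0,"dz": -0.13,"wx": 0.0,"wy": 0.0,"wz": 0.0},
    {"dx": 0.0,"dy": 0.0,"dz": -0.21,"wx": 0.0,"wy": 0.0,"wz": 0.0},
    {"dx": -0.005,"dy": 0.03,"dz": -0.274,"wx": 0.0,"wy": 0.0,"wz": 0.0},
    {"dx": -0.015,"dy": 0.1,"dz": -0.274,"wx": 0.0,"wy": 0.0,"wz": 0.0},
    {"dx": -0.03,"dy": 0.2,"dz": -0.274,"wx": 0.0,"wy": 0.0,"wz": 0.0},
    {"dx": -0.046,"dy": 0.3,"dz": -0.274,"wx": 0.0,"wy": 0.0,"wz": 0.0},
    {"dx": -0.062,"dy": 0.4,"dz": -0.274,"wx": 0.0,"wy": 0.0,"wz": 0.0},
    {"dx": -0.077,"dy": 0.5,"dz": -0.274,"wx": 0.0,"wy": 0.0,"wz": 0.0},
    {"dx": -0.092,"dy": 0.6,"dz": -0.274,"wx": 0.0,"wy": 0.0,"wz": 0.0},
    {"dx": -0.107,"dy": 0.7,"dz": -0.274,"wx": 0.0,"wy": 0.0,"wz": 0.0},
    {"dx": -0.116,"dy": 0.755,"dz": -0.274,"wx": 0.0,"wy": 0.0,"wz": 0.0},
    {"dx": -0.12,"dy": 0.782,"dz": -0.274,"wx": 0.0,"wy": 0.0,"wz": 0.0},
    {"dx": -0.12,"dy": 0.782,"dz": -0.274,"wx": 0.0,"wy": 0.0,"wz": 0.0},
    {"dx": -0.12,"dy": 0.782,"dz": -0.274,"wx": 0.0,"wy": 0.0,"wz": 0.0},
  ],
)

```text
clock: 5.65
ee_pos: [597.9, 117.0, 110.0]
orientation: [-180.0, -0.0, 169.6]
ft_force: [0.0, 0.1, -0.9]
finger_gap: 0.335
grasp_force: 12.0
```

```bash
python3 -c "
from h import *
go([598.4,117.8,45])
save('side','s2.png',(200,110,200,150),4)"
```

```text
5.65 [597.9 117.  110. ] [-1.7997e+02 -4.0000e-02  1.6958e+02] gap 0.335255358901554 11.994209691183642 [ 0.   0.1 -0.9] units [-0.001  0.003  0.217]
```

View pics/s2.png

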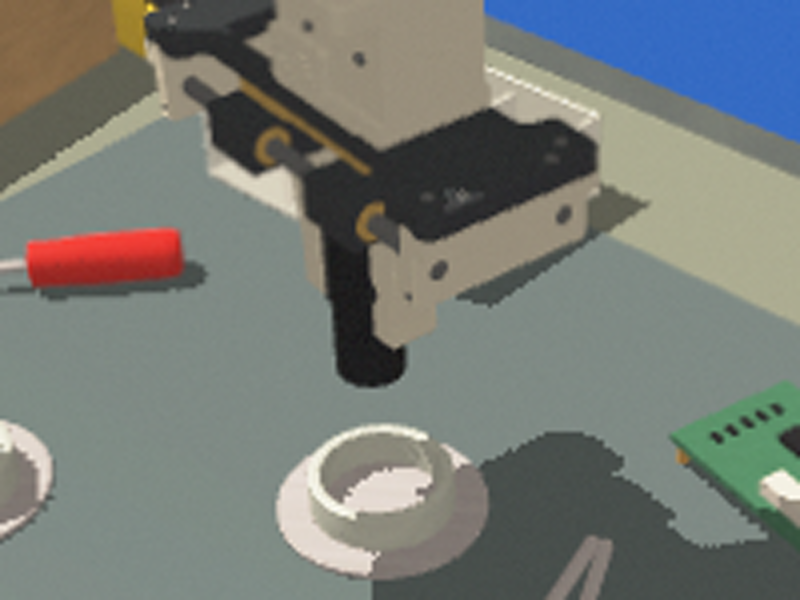

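The upright bottle hangs over the white holder, with its base centre at about crop (371,364), which is image (292.7,201). I'll check that against the expected height of 82 mm.

```bash
python3 -c "
from h import *
print(at('side',292.6,200.8,82), proj('side',[598.4,117.8,82]))
go([598.4,117.8,32])"
```

```text
[597.45635543 117.61762342  82.        ] (np.float64(292.9150075294112), np.float64(200.49849151791145))
5.7 [597.9 116.8 110.1] [-1.7998e+02 -3.0000e-02  1.6956e+02] gap 0.3358463664226149 11.994152086554095 [-0.6 -0.2 -1.1] units [-0.001  0.003  0.26 ]
```

move_arm(
  targets=[
    {"dx": 0.0,"dy": 0.003,"dz": 0.06,"wx": 0.0,"wy": 0.0,"wz": 0.0},
    {"dx": 0.0,"dy": 0.003,"dz": 0.12,"wx": 0.0,"wy": 0.0,"wz": 0.0},
    {"dx": 0.0,"dy": 0.003,"dz": 0.17,"wx": 0.0,"wy": 0.0,"wz": 0.0},
    {"dx": 0.0,"dy": 0.003,"dz": 0.21,"wx": 0.0,"wy": 0.0,"wz": 0.0},
    {"dx": 0.0,"dy": 0.003,"dz": 0.235,"wx": 0.0,"wy": 0.0,"wz": 0.0},
    {"dx": 0.0,"dy": 0.003,"dz": 0.247,"wx": 0.0,"wy": 0.0,"wz": 0.0},
    {"dx": 0.0,"dy": 0.003,"dz": 0.254,"wx": 0.0,"wy": 0.0,"wz": 0.0},
    {"dx": 0.0,"dy": 0.003,"dz": 0.258,"wx": 0.0,"wy": 0.0,"wz": 0.0},
    {"dx": 0.0,"dy": 0.003,"dz": 0.26,"wx": 0.0,"wy": 0.0,"wz": 0.0},
    {"dx": 0.0,"dy": 0.003,"dz": 0.26,"wx": 0.0,"wy": 0.0,"wz": 0.0},
    {"dx": 0.0,"dy": 0.003,"dz": 0.26,"wx": 0.0,"wy": 0.0,"wz": 0.0},
  ],
)

```text
clock: 6.8
ee_pos: [598.7, 118.9, 32.5]
orientation: [180.0, 0.0, 169.6]
ft_force: [-0.0, -0.7, 0.0]
finger_gap: 0.334
grasp_force: 12.0
```

move_arm(
  targets=[
    {"dx": 0.0,"dy": -0.002,"dz": 0.002,"wx": 0.0,"wy": 0.0,"wz": 0.0},
    {"dx": 0.0,"dy": -0.002,"dz": 0.003,"wx": 0.0,"wy": 0.0,"wz": 0.0},
    {"dx": 0.0,"dy": -0.002,"dz": 0.003,"wx": 0.0,"wy": 0.0,"wz": 0.0},
  ],
)

```text
clock: 7.1
ee_pos: [598.7, 118.3, 31.9]
orientation: [180.0, 0.0, 169.6]
ft_force: [-1.2, 0.5, 5.4]
finger_gap: 0.335
grasp_force: 12.0
```

An upward force of 5.4 N shows the bottle is on the floor. I'll release and retreat.

move_arm(
  targets=[
    {"dx": 0.0,"dy": 0.0,"dz": 0.0,"wx": 0.0,"wy": 0.0,"wz": 0.0},
    {"dx": 0.0,"dy": 0.0,"dz": 0.0,"wx": 0.0,"wy": 0.0,"wz": 0.0},
    {"dx": 0.0,"dy": 0.0,"dz": 0.0,"wx": 0.0,"wy": 0.0,"wz": 0.0},
    {"dx": 0.0,"dy": 0.0,"dz": 0.0,"wx": 0.0,"wy": 0.0,"wz": 0.0},
    {"dx": 0.0,"dy": 0.0,"dz": 0.0,"wx": 0.0,"wy": 0.0,"wz": 0.0},
    {"dx": 0.0,"dy": 0.0,"dz": 0.0,"wx": 0.0,"wy": 0.0,"wz": 0.0},
    {"dx": 0.0,"dy": 0.0,"dz": 0.0,"wx": 0.0,"wy": 0.0,"wz": 0.0},
    {"dx": 0.0,"dy": 0.0,"dz": 0.0,"wx": 0.0,"wy": 0.0,"wz": 0.0},
  ],
  grip=0.2,
)

```text
clock: 7.9
ee_pos: [598.5, 118.2, 31.3]
orientation: [180.0, 0.0, 169.6]
ft_force: [0.1, -0.2, -0.0]
finger_gap: 0.796
grasp_force: 0.0
```

move_arm(
  targets=[
    {"dx": 0.0,"dy": 0.0,"dz": -0.05,"wx": 0.0,"wy": 0.0,"wz": 0.0},
    {"dx": 0.0,"dy": 0.0,"dz": -0.12,"wx": 0.0,"wy": 0.0,"wz": 0.0},
    {"dx": 0.0,"dy": 0.0,"dz": -0.2,"wx": 0.0,"wy": 0.0,"wz": 0.0},
    {"dx": 0.0,"dy": 0.0,"dz": -0.3,"wx": 0.0,"wy": 0.0,"wz": 0.0},
    {"dx": 0.0,"dy": 0.0,"dz": -0.4,"wx": 0.0,"wy": 0.0,"wz": 0.0},
    {"dx": 0.0,"dy": 0.0,"dz": -0.4,"wx": 0.0,"wy": 0.0,"wz": 0.0},
    {"dx": 0.0,"dy": 0.0,"dz": -0.4,"wx": 0.0,"wy": 0.0,"wz": 0.0},
    {"dx": 0.0,"dy": 0.0,"dz": -0.4,"wx": 0.0,"wy": 0.0,"wz": 0.0},
  ],
)

```text
clock: 8.7
ee_pos: [597.8, 117.9, 150.4]
orientation: [-180.0, -0.1, 169.6]
ft_force: [0.2, -0.1, -0.2]
finger_gap: 0.797
grasp_force: 0.0
```

```bash
python3 -c "
from h import *
go([598.4,117.8,45])
save('side','s3.png',(200,110,200,150),4)"
```

```text
8.7 [597.8 117.9 150.4] [-1.7997e+02 -7.0000e-02  1.6959e+02] gap 0.7974238400098372 0.0 [ 0.2 -0.1 -0.2] units [-0.002 -0.     0.351]
```

View pics/s3.png

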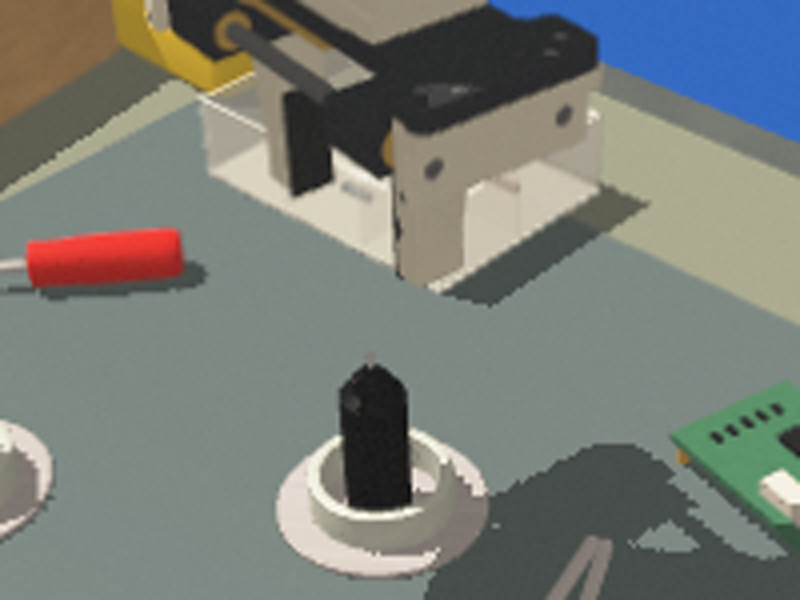

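The bottle stands upright in the bore, with its tip at crop (371,355), and the gripper is clear above it.

```bash
python3 -c "
from h import *
print(at('side',200+371/4-.3,110+355/4-.3,88))
from bench import job_done
print(job_done())"
```

```text
[596.52027569 116.62428547  88.        ]
the job is handed in; nothing more can be done
None
```

The flux bottle stands upright on the floor of the empty holder, within about 3 mm of the bore's axis by camera, let go and with the gripper clear; I handed the job in at about 9 s, and the hand-in returned no verdict.

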